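Back off the knurled collar of a tape-roll stand by counted turns

TASK

With a fingertip on its rim, grasping nothing, loosen the black knurled collar that clamps the tape roll on the red stand, turning it counter-clockwise seen from above: first bring its white mark round to the red pointer, then give it two more full turns and stop with the white mark at the red pointer again. Do not go much past that, since a third turn would run it off its thread. Leave the other things on the bench where they are and do not lift anything.

Things in the scene. Friction and masses are not known exactly. Their poses are not given: they have to be found in the camera images.
- stand: Round tape-roll stand bolted to the bench: red base disc 176 mm across with a cutter bracket on its -x side (reaches 110 mm from the axis, 50 mm high), a fixed cream tape roll, on it a fixed grey pressure plate 136 mm across, top at z = 56 mm; steel spindle 24 mm across up to z = 101 mm. Origin: on the upright axis at bench height; z up, x points to the red pointer
- pointer (a point): Middle of the red pointer, a red bar on top of the pressure plate just outside the collar (16 x 11 mm, running on down the tape roll's side; at 61 mm from the axis, 57 mm above the bench)
- collar (a joint): Turn of the black collar about the upright axis (rad), growing counter-clockwise from above (loosening). 0: white mark at red pointer for the first time; 6.283 one turn later, 12.566 two. Starts at -1.8 to -0.5. Steady friction about 0.05 N m (1 N at the rim), no spring, stays where left; rises 3 mm a turn on its thread
- collar_top (a point): Centre of the black collar's top face, on the turning axis. Collar: disc 100 mm across over its ribs, 24 mm high below this point; round the rim stand 30 upright knurl ribs, 4.8 mm wide, 3 mm proud, 10.5 mm apart. At joint 0 this point is 83 mm above the bench, the underside 3 mm above the pressure plate
- mark (a point): Outer part of the white mark, a radial white bar on the collar's top, 34 x 9 mm, running on down the rim; this point lies 45 mm from the axis on the top face
- spare_roll_mid (a point): Centre of a loose spare tape roll lying flat, 96 mm across, 30 mm high; leave alone
- glue_mid (a point): Centre of a loose white glue bottle with orange cap, standing, 52 mm across, 120 mm high; leave alone
- driver: Loose screwdriver with orange handle, 170 mm long, lying on the bench; leave alone
- parts_bin_mid (a point): Centre of a loose open blue parts bin, 90 x 80 x 50 mm; leave alone
- driver_tip (a point): Tip of the screwdriver's blade, a few mm above the bench

How it is judged:
On the way, in this order (a step that is already met when the one before it is completed fails the run):
1. the white mark has come round to the red pointer (value of joint collar above -0.15 rad), for 0.1 s.
2. one more full turn is done (value of joint collar above 6.13 rad), for 0.1 s.
3. the second full turn is done: the mark is at the pointer again (value of joint collar above 12.216 rad), for 0.1 s.
At the end, for the whole second after the job is handed in: The collar rests two full turns past the point where the white mark first met the red pointer, the mark within 20 degrees of the pointer (value of joint collar between 12.216 and 12.916 rad and velocity of joint collar between -0.05 and 0.05 rad/s); the robot touches nothing.
It fails at once if the collar was turned more than 60 degrees past the second full turn (value of joint collar above 13.61 rad).
It fails at once if a bystander was moved more than 20 mm or lifted (distance of any of spare_roll_mid, glue_mid, driver, parts_bin_mid, driver_tip from where it was at the start of the episode above 0.02 m).
It also fails if it takes over 61 s, if anything falls off the work surface, if the arm or the gripper's body presses on something with over 40 N, if the wrist force passes 120 N, or if a joint passes its speed limit or range.

ROBOT

A 6-joint arm with a two-finger parallel gripper is mounted at the origin on the work surface. World frame = base frame: x ahead of the robot, y to its left, z up, the work surface at z = 0. Lengths are in m, angles in rad, forces in N, time in s.
With the tool pointing down it reaches from about 0.35 to 0.85 m from the base axis. Payload 8.1 kg.
Tool frame: the origin (TCP) lies at the very end of the fingers, on their centre line; the grasp point (between the pads) lies 19 mm behind it; x points along the fingers, y is the direction in which the jaws open and shut, and the axes are right-handed (so a half turn about x gives the same grasp; the last joint's range is limited). The gripper opens to 93 mm and grips with 3 to 60 N. Pads are 15 mm wide; open, the fingers measure 128 mm over their backs; the gripper's body (75 mm by 188 mm) begins 65 mm behind the grasp point.
Start: joints at [-1.227, 0.13, 1.488, -0, 1.523, -0.085], TCP at [0.249, -0.546, 0.219] pointing down, gripper open.
Joint ranges: [-2.96, 2.96], [-0.89, 2.26], [0.02, 2.5], [-1.34, 4.48], [0, 2.73], [-2.66, 2.66]. Speed limits (rad/s): [2.39, 2.39, 2.79, 3.14, 3.14, 3.14].

INTERFACE

Orientations are given as a rotation vector (axis times angle).
In Python, from plant import * gives the robot as it stands. The module is installed in compiled form; this text tells all that it offers.
- The arm moves only by the tool apply_moves, never from a script. Its argument "series" is a list of rows, each an object with "jaw": the gripper's target within -1 to 1 (shut at 1, half-way at 0, fully open at -1); "linear": the shift along the tool's x, y, z normalised to -1 to 1, where 1 is 0.6 m, a list of three; "roll": the turn about the tool's x normalised to -1 to 1, where 1 is 30 degrees. A call has 1 to 20 rows; each row is the pose to reach, as a shift and turn from the pose measured when the call began, along the tool's axes at that moment; what a row does not reach only later rows make up. A row lasts 1/8 s, in which the tool goes at most 62.5 mm and 10.7 degrees, less where a joint would pass 70% of its speed; a pose out of reach is approached as far as the arm can. A call with a number of a shift or a turn outside -1 to 1 is refused whole. A call with a gripper value outside its range is refused whole. The fingers move at their own pace and stop on an object; "force" is the grip in N (left out, the last holds). Time passes only in rows, so rows that repeat a pose let the fingers close. It gives the time, the measured TCP pose, the force and the opening at its end, in the units of the state.
- read_state(): the state, without advancing time (a new reading comes with each control period).
- read_camera(name): name is "scene" or "top"; returns a dict with "pixels" (400x640x3 uint8, blue, green, red), "intrinsics" (3x3 intrinsics, pixels), "rvec" (rotation vector, rad) and "tvec" (3), from world to camera coordinates, as OpenCV has them. Camera axes: x right, y down, z forward; pixel columns grow to the right and rows downward; lengths in m; the calibration is good to about 2 mm. A picture is of the moment at which its call begins. There is no depth.
- close_job(): hands the job in, once; it reports no verdict.
The state is a dict: "t": time; "q": joint angles; "dq": joint speeds; "joint_torque": joint torques, N m; "tool_pos": TCP position; "orientation": TCP orientation; "force": force on the tool from outside, world axes, zero at the start; "wrist_torque": the same for the moment, N m; "opening": finger opening in m.
Only numpy, scipy, OpenCV 4.12 (cv2) and the standard library are available. Lean on these libraries where they do the work, as an engineer would, in place of code of your own. Each camera call takes 0.05 s, during which the arm holds its last target. There are 200 camera calls.

## Working session

There is one attempt and no reset: what is moved stays moved. The work goes in short steps, Python scripts to look and compute and a tool call to move; the robot and the scene stay as the last step left them, time stands still between calls to the robot, and variables do not carry over. Pictures are saved under pics/ and viewed, about 8 in all and at most 12, crops included, and the job is handed in when it is done.

Besides the shell and the picture viewer there is one more tool, called after "Request:" by a JSON object that holds its "name" and its "arguments". apply_moves: Moves the arm, as the interface text tells. Its arguments: {"type":"object","properties":{"series":{"type":"array"},"force":{"type":"number"}},"required":["series"]}

```bash
mkdir -p pics; cat > h.py <<'E'
from plant import *
import numpy as np, cv2
def snap(name,f):
    c=read_camera(name); cv2.imwrite('pics/'+f,c['pixels']); np.savez('pics/'+name+'_cal.npz',K=c['intrinsics'],r=c['rvec'],t=c['tvec']); return c
def ray(c,u,v,z):
    K=np.array(c['K'] if 'K' in c else c['intrinsics']);R=cv2.Rodrigues(np.array(c['r'] if 'r' in c else c['rvec'],float))[0];t=np.array(c['t'] if 't' in c else c['tvec'],float).ravel()
    d=R.T@np.linalg.inv(K)@np.array([u,v,1.]);o=-R.T@t
    return o+d*(z-o[2])/d[2]
def cal(n): return dict(np.load('pics/%s_cal.npz'%n))
E
python3 - <<'E'
from h import *
for n in('top','scene'):
    c=snap(n,n+'0.png'); R=cv2.Rodrigues(np.array(c['rvec']))[0]; print(n,c['intrinsics'],-R.T@np.array(c['tvec']).ravel())
print(read_state())
E
```

```text
top [[423.42563565   0.         319.87578042]
 [  0.         423.42563565 201.96568342]
 [  0.           0.           1.        ]] [0.39631725 0.00646656 1.15908471]
scene [[455.79718345   0.         325.13745473]
 [  0.         455.79718345 199.96404048]
 [  0.           0.           1.        ]] [ 0.95710432 -0.41973165  0.81727306]
{'t': 0.1, 'q': array([-1.22735918e+00,  1.31093147e-01,  1.48915179e+00, -1.81057763e-05,
        1.52301050e+00, -8.53823747e-02]), 'dq': array([ 0.00099962,  0.00017412, -0.00346787, -0.00059879,  0.00066818,
        0.00176488]), 'joint_torque': array([ 1.62564461e-04, -5.61341250e+01, -4.93095410e+01,  7.69521086e-02,
        2.91850884e-02, -6.57478245e-05]), 'tool_pos': array([ 0.2493295 , -0.54518054,  0.21769808]), 'orientation': array([ 1.98488138,  0.43394652, -1.98535248]), 'force': array([ 0.67250296, -0.25403729,  0.44410121]), 'wrist_torque': array([0.0301242 , 0.0286898 , 0.03778969]), 'opening': 0.09305706366108524}
```

View pics/top0.png

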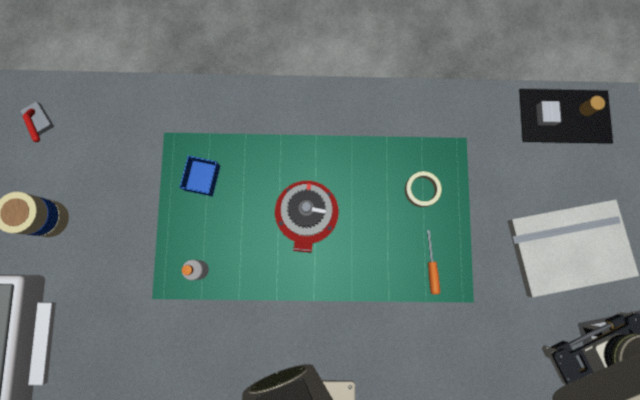

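View pics/scene0.png

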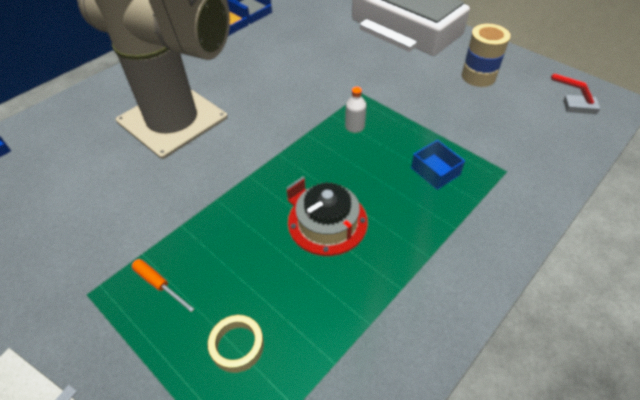

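The top view has +x up and +y to the left. The stand is near (306,210), the white mark points right from the axis, and the red pointer is up near (309,187). I'll enlarge both views of the stand.

```bash
python3 - <<'E'
from h import *
a=cv2.imread('pics/top0.png')[170:260,262:352]; b=cv2.imread('pics/scene0.png')[170:260,280:380]
a=cv2.resize(a,(400,400),interpolation=3); b=cv2.resize(b,(400,360),interpolation=3)
cv2.imwrite('pics/crop0.png',np.hstack([a,cv2.copyMakeBorder(b,0,40,0,0,0)]))
# base disc: red blob ellipse fit in top
im=cv2.imread('pics/top0.png').astype(int); m=((im[...,2]>110)&(im[...,1]<60)&(im[...,0]<60)).astype('u1'); m[:,:265]=0;m[:,345:]=0;m[:175]=0;m[255:]=0
cn=np.vstack(cv2.findContours(m,0,1)[0]).reshape(-1,2); cn=cv2.convexHull(cn.astype(np.int32)).reshape(-1,2); cn=cn[cn[:,1]<233]
c=cal('top'); P=np.array([ray(c,u,v,.012)[:2] for u,v in cn])
A=np.c_[2*P,np.ones(len(P))]; s=np.linalg.lstsq(A,(P**2).sum(1),rcond=None)[0]; print('disc',s[:2],np.sqrt(s[2]+s[:2]@s[:2]),len(P))
for n,u,v,z in[('glue cap',187,270,.12),('bin',200,177,.05),('spare',423,188,.03),('drv handle',434,293,.02),('drv tip',429,231,.005)]: print(n,ray(c,u,v,z)[:2])
E
```

```text
disc [0.54959683 0.02355151] 0.0848169628884655 28
glue cap [0.38853461 0.30658205]
bin [0.63264673 0.30703541]
spare [ 0.61587441 -0.2939153 ]
drv handle [ 0.33521982 -0.31844743]
drv tip [ 0.50090023 -0.31396809]
```

View pics/crop0.png

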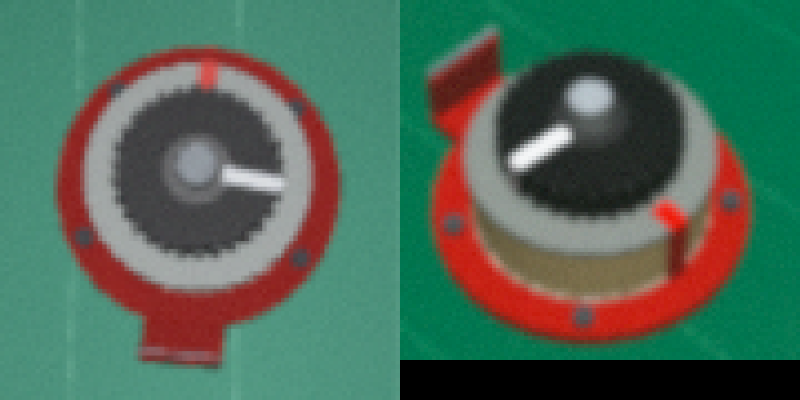

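```bash
python3 - <<'E'
from h import *
from scipy.spatial.transform import Rotation as Ro
c=cal('top'); px=lambda x,y:(262+(x+.5)/4.444-.5,170+(y+.5)/4.444-.5)
cs=cal('scene'); sx=lambda x,y:(280+(x+.5)/4-.5,170+(y+.5)/4-.5)
f=lambda n,x,y,z:(print(n,ray(c,*px(x,y),z)[:2].round(4)),ray(c,*px(x,y),z)[:2])[1]
g=lambda n,x,y,z:(print(n,ray(cs,*sx(x-400,y),z)[:2].round(4)),ray(cs,*sx(x-400,y),z)[:2])[1]
C=f('collar',199,170,.0815); f('plate',198,174,.056); f('spindle',196,165,.101); P=f('ptr',208,76,.058);M=f('markouter',284,184,.082)
f('L',113,170,.0815);f('R',285,170,.0815)
C2=g('spindle s',589,90,.101);P2=g('ptr s',671,214,.058);M2=g('mark s',517,163,.082)
for C_,P_,M_ in((C,P,M),(C2,P2,M2)):
  a=np.arctan2(*(P_-C_)[::-1]);b=np.arctan2(*(M_-C_)[::-1]);print('ptr ang',a,np.linalg.norm(P_-C_),'mark',b,np.linalg.norm(M_-C_),'joint',b-a)
print(Ro.from_rotvec(read_state()['orientation']).as_matrix().round(4))
E
```

```text
collar [0.5493 0.0222]
plate [0.5505 0.0231]
spindle [0.5494 0.0236]
ptr [0.6092 0.0181]
markouter [ 0.5418 -0.027 ]
L [0.5486 0.0718]
R [ 0.55   -0.0276]
spindle s [0.5454 0.0248]
ptr s [0.6086 0.0178]
mark s [ 0.54   -0.0242]
ptr ang -0.06790102607713958 0.060070642161793794 mark -1.7226326947368624 0.04979264975306311 joint -1.6547316686597229
ptr ang -0.11067866446814192 0.06354107960137771 mark -1.6809261281101076 0.04927978033212894 joint -1.5702474636419657
[[-6.000e-04  4.158e-01 -9.095e-01]
 [ 1.600e-03 -9.095e-01 -4.158e-01]
 [-1.000e+00 -1.700e-03 -1.000e-04]]
```

Request:
{"name": "apply_moves", "arguments": {"series": [{"jaw": 1,"linear": [0,-0.535,-0.794],"roll": 0.819},{"jaw": 1,"linear": [0,-0.535,-0.794],"roll": 0.819},{"jaw": 1,"linear": [0,-0.535,-0.794],"roll": 0.819},{"jaw": 1,"linear": [0,-0.535,-0.794],"roll": 0.819},{"jaw": 1,"linear": [0,-0.535,-0.794],"roll": 0.819},{"jaw": 1,"linear": [0,-0.535,-0.794],"roll": 0.819},{"jaw": 1,"linear": [0,-0.535,-0.794],"roll": 0.819},{"jaw": 1,"linear": [0,-0.535,-0.794],"roll": 0.819},{"jaw": 1,"linear": [0,-0.535,-0.794],"roll": 0.819},{"jaw": 1,"linear": [0,-0.535,-0.794],"roll": 0.819},{"jaw": 1,"linear": [0,-0.535,-0.794],"roll": 0.819},{"jaw": 1,"linear": [0,-0.535,-0.794],"roll": 0.819},{"jaw": 1,"linear": [0,-0.535,-0.794],"roll": 0.819},{"jaw": 1,"linear": [0,-0.535,-0.794],"roll": 0.819}], "force": 20}}

```text
t: 1.85
tool_pos: [0.5488, -0.0563, 0.2184]
orientation: [-2.219, 0.0, 2.22]
force: [-0.3, 0.3, 0.1]
opening: 0.0004
```

Request:
{"name": "apply_moves", "arguments": {"series": [{"jaw": 1,"linear": [0.1,0,0],"roll": 0},{"jaw": 1,"linear": [0.18,0,0],"roll": 0},{"jaw": 1,"linear": [0.22,0,0],"roll": 0},{"jaw": 1,"linear": [0.245,0,0],"roll": 0},{"jaw": 1,"linear": [0.245,0,0],"roll": 0}]}}

```text
t: 2.48
tool_pos: [0.5482, -0.0563, 0.0708]
orientation: [-2.218, 0.001, 2.221]
force: [0.1, -0.3, 0.5]
opening: 0.0004
```

```bash
python3 - <<'E'
from h import *
a=snap('top','top1.png')['pixels'][150:270,240:380]; b=snap('scene','scene1.png')['pixels'][140:260,260:380]
cv2.imwrite('pics/crop1.png',np.hstack([cv2.resize(a,(420,360),interpolation=3),cv2.resize(b,(360,360),interpolation=3)]))
s=read_state();print(s['tool_pos'],s['force'],s['wrist_torque'])
E
```

```text
[ 0.54969419 -0.0564306   0.07280948] [-0.8012466  -0.19024049  0.88203305] [ 0.01994495  0.00042543 -0.00559204]
```

View pics/crop1.png

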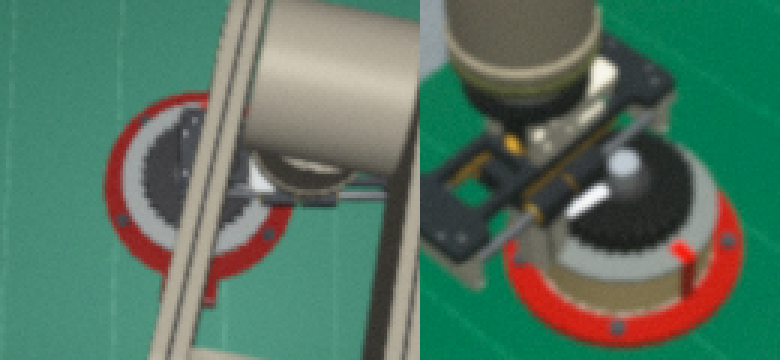

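Fingers are closed just outside the rim on the -y side and clear of everything. Next I press in gently.

Request:
{"name": "apply_moves", "arguments": {"series": [{"jaw": 1,"linear": [0,-0.01,0],"roll": 0},{"jaw": 1,"linear": [0,-0.016,0],"roll": 0},{"jaw": 1,"linear": [0,-0.02,0],"roll": 0},{"jaw": 1,"linear": [0,-0.02,0],"roll": 0}]}}

```text
t: 3.08
tool_pos: [0.5498, -0.0441, 0.0729]
orientation: [-2.222, 0.0, 2.218]
force: [0.5, 0.2, -0.0]
opening: 0.0006
```

Request:
{"name": "apply_moves", "arguments": {"series": [{"jaw": 1,"linear": [0,-0.003,0],"roll": 0},{"jaw": 1,"linear": [0,-0.005,0],"roll": 0},{"jaw": 1,"linear": [0,-0.005,0],"roll": 0}]}}

```text
t: 3.45
tool_pos: [0.5497, -0.041, 0.0729]
orientation: [-2.222, 0.0, 2.219]
force: [0.1, -0.5, 0.2]
opening: 0.0005
```

Request:
{"name": "apply_moves", "arguments": {"series": [{"jaw": 1,"linear": [0,-0.003,0],"roll": 0},{"jaw": 1,"linear": [0,-0.005,0],"roll": 0},{"jaw": 1,"linear": [0,-0.005,0],"roll": 0}]}}

```text
t: 3.82
tool_pos: [0.5498, -0.0388, 0.0731]
orientation: [-2.223, 0.002, 2.219]
force: [0.0, -4.8, 1.0]
opening: 0.0003
```

Contact at y ≈ -0.039 with about 5 N. Next I drive the fingertip around the rim at constant orientation, so it acts partly as a rack and partly as an orbit.

```bash
cat >> h.py <<'E'
def path(R,hx,hy,A):
    P=[]
    for k,(sx,sy) in enumerate([(1,-1),(1,1),(-1,1),(-1,-1)]):
        for a in np.linspace(-np.pi/2+k*np.pi/2,k*np.pi/2,400): P.append((A[0]+sx*hx+R*np.cos(a),A[1]+sy*hy+R*np.sin(a)))
    P=np.array(P+[P[0]]*1); P=np.vstack([P[:-1],P[:-1],P[:-1],P[:1]])
    return P,np.r_[0,np.cumsum(np.linalg.norm(np.diff(P,axis=0),axis=1))]
def rows(n,step,z,R=.0485,hx=.0075,hy=.0125,A=(.549,.0235),pos=None):
    p=read_state()['tool_pos'] if pos is None else np.array(pos); P,s=path(R,hx,hy,A); N=len(P)//3
    s0=s[N+np.argmin(np.linalg.norm(P[N:2*N]-p[:2],axis=1))] ; out=[]
    for i in range(1,n+1):
        q=[np.interp(s0+step*i,s,P[:,j]) for j in(0,1)]
        out.append([round(v/.6,4) for v in (p[2]-z,p[1]-q[1],p[0]-q[0])])
    print(p,out)
E
python3 -c "
from h import *
rows(10,.006,.072)"
```

```text
[ 0.54982927 -0.03878932  0.07309488] [[np.float64(0.0018), np.float64(-0.0028), np.float64(-0.0211)], [np.float64(0.0018), np.float64(-0.0046), np.float64(-0.0309)], [np.float64(0.0018), np.float64(-0.0077), np.float64(-0.0404)], [np.float64(0.0018), np.float64(-0.0118), np.float64(-0.0495)], [np.float64(0.0018), np.float64(-0.0171), np.float64(-0.058)], [np.float64(0.0018), np.float64(-0.0234), np.float64(-0.0658)], [np.float64(0.0018), np.float64(-0.0306), np.float64(-0.0727)], [np.float64(0.0018), np.float64(-0.0386), np.float64(-0.0787)], [np.float64(0.0018), np.float64(-0.0473), np.float64(-0.0836)], [np.float64(0.0018), np.float64(-0.0565), np.float64(-0.0875)]]
```

Request:
{"name": "apply_moves", "arguments": {"series": [{"jaw": 1,"linear": [0.0018,-0.0025,-0.0105],"roll": 0},{"jaw": 1,"linear": [0.0018,-0.0028,-0.021],"roll": 0},{"jaw": 1,"linear": [0.0018,-0.0046,-0.031],"roll": 0},{"jaw": 1,"linear": [0.0018,-0.0077,-0.0404],"roll": 0},{"jaw": 1,"linear": [0.0018,-0.0118,-0.0495],"roll": 0},{"jaw": 1,"linear": [0.0018,-0.017,-0.058],"roll": 0},{"jaw": 1,"linear": [0.0018,-0.0234,-0.0658],"roll": 0},{"jaw": 1,"linear": [0.0018,-0.0306,-0.0727],"roll": 0},{"jaw": 1,"linear": [0.0018,-0.0386,-0.0787],"roll": 0},{"jaw": 1,"linear": [0.0018,-0.0473,-0.0836],"roll": 0},{"jaw": 1,"linear": [0.0018,-0.0565,-0.0875],"roll": 0}]}}

```text
t: 5.2
tool_pos: [0.603, -0.0047, 0.0723]
orientation: [-2.224, 0.002, 2.218]
force: [4.2, -3.6, 5.5]
opening: 0.0004
```

```bash
python3 - <<'E'
from h import *
a=snap('top','top2.png')['pixels'][150:270,240:380]; b=snap('scene','scene2.png')['pixels'][140:260,260:380]
cv2.imwrite('pics/crop2.png',np.hstack([cv2.resize(a,(420,360),interpolation=3),cv2.resize(b,(360,360),interpolation=3)]))
s=read_state();print(s['force'],s['wrist_torque'])
rows(20,.007,.072)
E
```

```text
[ 6.29374561 -1.1811321   2.98711633] [-0.14066257 -0.825038   -0.08094064]
[ 0.60328533 -0.00424048  0.07242474] [[np.float64(0.0007), np.float64(-0.0117), np.float64(-0.0017)], [np.float64(0.0007), np.float64(-0.0233), np.float64(-0.0028)], [np.float64(0.0007), np.float64(-0.0349), np.float64(-0.0029)], [np.float64(0.0007), np.float64(-0.0466), np.float64(-0.0029)], [np.float64(0.0007), np.float64(-0.0583), np.float64(-0.0029)], [np.float64(0.0007), np.float64(-0.0699), np.float64(-0.0028)], [np.float64(0.0007), np.float64(-0.0815), np.float64(-0.0016)], [np.float64(0.0007), np.float64(-0.0928), np.float64(0.0014)], [np.float64(0.0007), np.float64(-0.1036), np.float64(0.0059)], [np.float64(0.0007), np.float64(-0.1136), np.float64(0.0119)], [np.float64(0.0007), np.float64(-0.1226), np.float64(0.0192)], [np.float64(0.0007), np.float64(-0.1305), np.float64(0.0278)], [np.float64(0.0007), np.float64(-0.137), np.float64(0.0375)], [np.float64(0.0007), np.float64(-0.1421), np.float64(0.0479)], [np.float64(0.0007), np.float64(-0.1457), np.float64(0.0591)], [np.float64(0.0007), np.float64(-0.1476), np.float64(0.0706)], [np.float64(0.0007), np.float64(-0.1479), np.float64(0.0822)], [np.float64(0.0007), np.float64(-0.1479), np.float64(0.0939)], [np.float64(0.0007), np.float64(-0.1479), np.float64(0.1055)], [np.float64(0.0007), np.float64(-0.1467), np.float64(0.1171)]]
```

View pics/crop2.png

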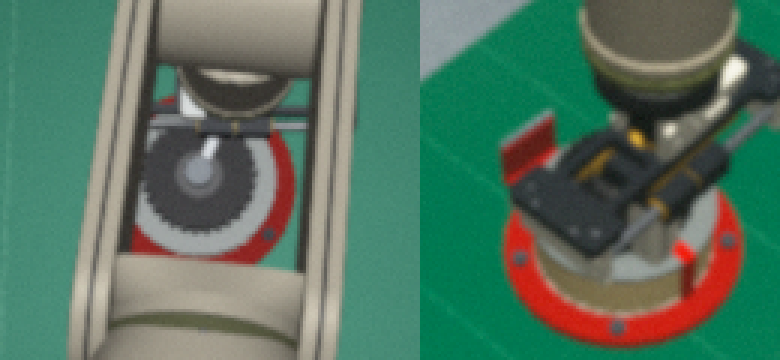

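The mark moved from about -1.6 to about -0.4 rad, with contact force around 6 N and no slip visible. Continuing.

Request:
{"name": "apply_moves", "arguments": {"series": [{"jaw": 1,"linear": [0.0007,-0.0117,-0.0017],"roll": 0},{"jaw": 1,"linear": [0.0007,-0.0233,-0.0026],"roll": 0},{"jaw": 1,"linear": [0.0007,-0.035,-0.0026],"roll": 0},{"jaw": 1,"linear": [0.0007,-0.0466,-0.0026],"roll": 0},{"jaw": 1,"linear": [0.0007,-0.0583,-0.0026],"roll": 0},{"jaw": 1,"linear": [0.0007,-0.07,-0.0026],"roll": 0},{"jaw": 1,"linear": [0.0007,-0.0815,-0.0014],"roll": 0},{"jaw": 1,"linear": [0.0007,-0.0928,0.0014],"roll": 0},{"jaw": 1,"linear": [0.0007,-0.1036,0.0059],"roll": 0},{"jaw": 1,"linear": [0.0007,-0.1136,0.0119],"roll": 0},{"jaw": 1,"linear": [0.0007,-0.1226,0.0192],"roll": 0},{"jaw": 1,"linear": [0.0007,-0.1305,0.0278],"roll": 0},{"jaw": 1,"linear": [0.0007,-0.137,0.0375],"roll": 0},{"jaw": 1,"linear": [0.0007,-0.142,0.048],"roll": 0},{"jaw": 1,"linear": [0.0007,-0.1457,0.059],"roll": 0},{"jaw": 1,"linear": [0.0007,-0.1476,0.0706],"roll": 0},{"jaw": 1,"linear": [0.0007,-0.1479,0.0822],"roll": 0},{"jaw": 1,"linear": [0.0007,-0.1479,0.094],"roll": 0}]}}

```text
t: 7.55
tool_pos: [0.5456, 0.0875, 0.0714]
orientation: [-2.221, -0.004, 2.217]
force: [1.1, 12.4, 4.1]
opening: 0.0001
```

```bash
sed -i 's/round(v\/.6,4)/round(float(v)\/.6,4)/' h.py; python3 - <<'E'
from h import *
a=snap('top','top3.png')['pixels'][150:270,240:380]; b=snap('scene','scene3.png')['pixels'][140:260,260:380]
cv2.imwrite('pics/crop3.png',np.hstack([cv2.resize(a,(420,360),interpolation=3),cv2.resize(b,(360,360),interpolation=3)]))
s=read_state();print(s['force'],s['wrist_torque'])
rows(20,.007,.072)
E
```

```text
[-1.37383024 12.66667529  5.11448033] [2.21525656 0.187901   0.0557158 ]
[0.54495606 0.0875089  0.07125213] [[-0.0012, 0.0059, 0.0174], [-0.0012, 0.0084, 0.0288], [-0.0012, 0.0125, 0.0397], [-0.0012, 0.0181, 0.0499], [-0.0012, 0.0252, 0.0592], [-0.0012, 0.0335, 0.0673], [-0.0012, 0.0429, 0.0742], [-0.0012, 0.0532, 0.0797], [-0.0012, 0.0641, 0.0836], [-0.0012, 0.0756, 0.0859], [-0.0012, 0.0872, 0.0866], [-0.0012, 0.0989, 0.0866], [-0.0012, 0.1105, 0.0866], [-0.0012, 0.1222, 0.0866], [-0.0012, 0.1339, 0.0863], [-0.0012, 0.1454, 0.0846], [-0.0012, 0.1565, 0.0812], [-0.0012, 0.1671, 0.0762], [-0.0012, 0.1768, 0.0698], [-0.0012, 0.1855, 0.0621]]
```

View pics/crop3.png

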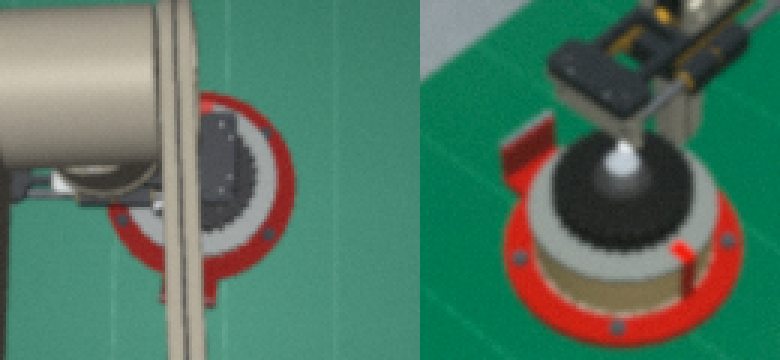

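Mark now at about 2.4 rad (hidden just behind the spindle in the scene view, visible at (158,205) in the top crop). There is no slip. The forces suggest the axis is about 1 mm further to +y than I had it, so I'm correcting that.

```bash
sed -i 's/hy=.0125,A=(.549,.0235)/hy=.0128,A=(.549,.0245)/' h.py; python3 -c "
from h import *
rows(20,.008,.072)"
```

```text
[0.54495606 0.0875089  0.07125213] [[-0.0012, 0.0039, 0.019], [-0.0012, 0.0072, 0.0319], [-0.0012, 0.0125, 0.0441], [-0.0012, 0.0198, 0.0553], [-0.0012, 0.0288, 0.0651], [-0.0012, 0.0393, 0.0733], [-0.0012, 0.051, 0.0797], [-0.0012, 0.0636, 0.0841], [-0.0012, 0.0767, 0.0863], [-0.0012, 0.09, 0.0866], [-0.0012, 0.1034, 0.0866], [-0.0012, 0.1167, 0.0866], [-0.0012, 0.13, 0.0865], [-0.0012, 0.1432, 0.0848], [-0.0012, 0.156, 0.081], [-0.0012, 0.1679, 0.0751], [-0.0012, 0.1788, 0.0673], [-0.0012, 0.1882, 0.0579], [-0.0012, 0.1959, 0.047], [-0.0012, 0.2017, 0.035]]
```

Request:
{"name": "apply_moves", "arguments": {"series": [{"jaw": 1,"linear": [-0.0012,0.0025,0.0085],"roll": 0},{"jaw": 1,"linear": [-0.0012,0.0039,0.019],"roll": 0},{"jaw": 1,"linear": [-0.0012,0.0072,0.0319],"roll": 0},{"jaw": 1,"linear": [-0.0012,0.0125,0.044],"roll": 0},{"jaw": 1,"linear": [-0.0012,0.0198,0.0553],"roll": 0},{"jaw": 1,"linear": [-0.0012,0.0288,0.065],"roll": 0},{"jaw": 1,"linear": [-0.0012,0.0393,0.0733],"roll": 0},{"jaw": 1,"linear": [-0.0012,0.051,0.0797],"roll": 0},{"jaw": 1,"linear": [-0.0012,0.0636,0.084],"roll": 0},{"jaw": 1,"linear": [-0.0012,0.0767,0.0863],"roll": 0},{"jaw": 1,"linear": [-0.0012,0.09,0.0866],"roll": 0},{"jaw": 1,"linear": [-0.0012,0.1034,0.0866],"roll": 0},{"jaw": 1,"linear": [-0.0012,0.1167,0.0866],"roll": 0},{"jaw": 1,"linear": [-0.0012,0.13,0.0865],"roll": 0},{"jaw": 1,"linear": [-0.0012,0.1432,0.0848],"roll": 0},{"jaw": 1,"linear": [-0.0012,0.156,0.081],"roll": 0},{"jaw": 1,"linear": [-0.0012,0.168,0.075],"roll": 0},{"jaw": 1,"linear": [-0.0012,0.1788,0.0673],"roll": 0},{"jaw": 1,"linear": [-0.0012,0.1882,0.058],"roll": 0},{"jaw": 1,"linear": [-0.0012,0.196,0.047],"roll": 0}]}}

```text
t: 10.15
tool_pos: [0.5159, -0.0313, 0.0707]
orientation: [-2.218, -0.003, 2.222]
force: [-3.9, -4.9, 0.6]
opening: 0.0006
```

```bash
python3 - <<'E'
from h import *
a=snap('top','top4.png')['pixels'][150:270,240:380]; b=snap('scene','scene4.png')['pixels'][140:260,260:380]
cv2.imwrite('pics/crop4.png',np.hstack([cv2.resize(a,(420,360),interpolation=3),cv2.resize(b,(360,360),interpolation=3)]))
s=read_state();print(s['force'])
rows(20,.008,.072)
E
```

```text
[-3.17349688 -5.39433252 -0.64678975]
[ 0.5166882  -0.03166788  0.07092106] [[-0.0018, 0.0035, -0.0133], [-0.0018, 0.0071, -0.0261], [-0.0018, 0.0085, -0.0393], [-0.0018, 0.0086, -0.0527], [-0.0018, 0.0086, -0.066], [-0.0018, 0.0075, -0.0793], [-0.0018, 0.0043, -0.0922], [-0.0018, -0.001, -0.1044], [-0.0018, -0.0082, -0.1156], [-0.0018, -0.0172, -0.1255], [-0.0018, -0.0276, -0.1337], [-0.0018, -0.0393, -0.1401], [-0.0018, -0.0519, -0.1446], [-0.0018, -0.065, -0.1469], [-0.0018, -0.0783, -0.1472], [-0.0018, -0.0916, -0.1472], [-0.0018, -0.105, -0.1472], [-0.0018, -0.1183, -0.1471], [-0.0018, -0.1315, -0.1455], [-0.0018, -0.1443, -0.1417]]
```

View pics/crop4.png

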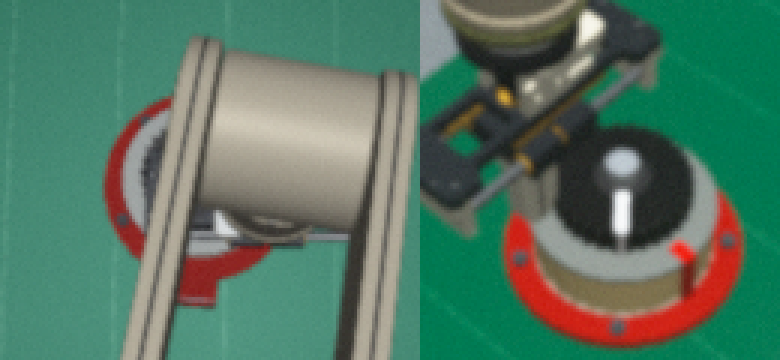

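The mark points straight at the scene camera (pixel (621,215) in the crop), so the joint is about 5.55. Tracking holds at roughly 48 mm/rad, leaving about 7.0 rad.

Request:
{"name": "apply_moves", "arguments": {"series": [{"jaw": 1,"linear": [-0.0018,0.0035,-0.0133],"roll": 0},{"jaw": 1,"linear": [-0.0018,0.0071,-0.026],"roll": 0},{"jaw": 1,"linear": [-0.0018,0.008,-0.0393],"roll": 0},{"jaw": 1,"linear": [-0.0018,0.008,-0.0527],"roll": 0},{"jaw": 1,"linear": [-0.0018,0.008,-0.066],"roll": 0},{"jaw": 1,"linear": [-0.0018,0.007,-0.0793],"roll": 0},{"jaw": 1,"linear": [-0.0018,0.004,-0.0922],"roll": 0},{"jaw": 1,"linear": [-0.0018,-0.001,-0.1044],"roll": 0},{"jaw": 1,"linear": [-0.0018,-0.0082,-0.1156],"roll": 0},{"jaw": 1,"linear": [-0.0018,-0.0172,-0.1255],"roll": 0},{"jaw": 1,"linear": [-0.0018,-0.0276,-0.1337],"roll": 0},{"jaw": 1,"linear": [-0.0018,-0.0393,-0.14],"roll": 0},{"jaw": 1,"linear": [-0.0018,-0.052,-0.1446],"roll": 0},{"jaw": 1,"linear": [-0.0018,-0.065,-0.1469],"roll": 0},{"jaw": 1,"linear": [-0.0018,-0.0783,-0.1472],"roll": 0},{"jaw": 1,"linear": [-0.0018,-0.0916,-0.1472],"roll": 0},{"jaw": 1,"linear": [-0.0018,-0.105,-0.1472],"roll": 0},{"jaw": 1,"linear": [-0.0018,-0.1183,-0.147],"roll": 0},{"jaw": 1,"linear": [-0.0018,-0.1315,-0.1455],"roll": 0},{"jaw": 1,"linear": [-0.0018,-0.1443,-0.1417],"roll": 0}]}}

```text
t: 12.75
tool_pos: [0.6042, 0.0549, 0.073]
orientation: [-2.225, -0.002, 2.215]
force: [5.0, 0.5, -1.6]
opening: 0.0006
```

```bash
python3 - <<'E'
from h import *
a=snap('top','top5.png')['pixels'][150:270,240:380]; b=snap('scene','scene5.png')['pixels'][140:260,260:380]
cv2.imwrite('pics/crop5.png',np.hstack([cv2.resize(a,(420,360),interpolation=3),cv2.resize(b,(360,360),interpolation=3)]))
s=read_state();print(s['force'])
rows(20,.008,.073)
E
```

```text
[ 4.80997104  4.16177207 -0.30057423]
[0.60395619 0.05571559 0.07293679] [[-0.0001, -0.0105, 0.0096], [-0.0001, -0.0214, 0.0173], [-0.0001, -0.0308, 0.0267], [-0.0001, -0.0386, 0.0375], [-0.0001, -0.0445, 0.0494], [-0.0001, -0.0483, 0.0622], [-0.0001, -0.0501, 0.0754], [-0.0001, -0.0501, 0.0887], [-0.0001, -0.0501, 0.102], [-0.0001, -0.0494, 0.1153], [-0.0001, -0.0464, 0.1283], [-0.0001, -0.0414, 0.1407], [-0.0001, -0.0344, 0.152], [-0.0001, -0.0257, 0.162], [-0.0001, -0.0154, 0.1705], [-0.0001, -0.0039, 0.1772], [-0.0001, 0.0086, 0.1819], [-0.0001, 0.0217, 0.1844], [-0.0001, 0.035, 0.1849], [-0.0001, 0.0483, 0.1849]]
```

View pics/crop5.png

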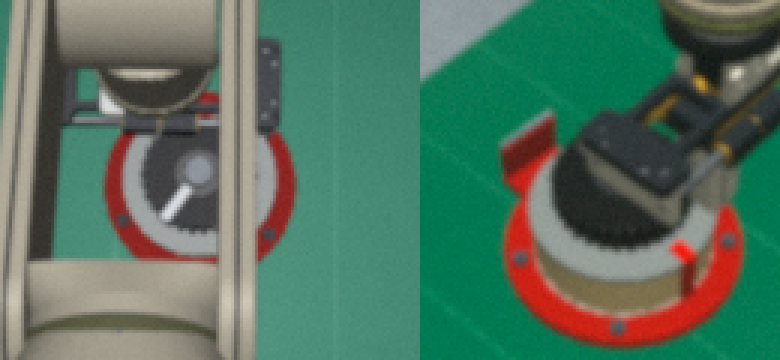

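Mark at (165,220) in the top crop, so the joint is about 8.9 as predicted. About 3.65 rad (175 mm) remains.

Request:
{"name": "apply_moves", "arguments": {"series": [{"jaw": 1,"linear": [0,-0.0105,0.0096],"roll": 0},{"jaw": 1,"linear": [0,-0.0214,0.0173],"roll": 0},{"jaw": 1,"linear": [0,-0.0308,0.0267],"roll": 0},{"jaw": 1,"linear": [0,-0.0386,0.0375],"roll": 0},{"jaw": 1,"linear": [0,-0.0445,0.0494],"roll": 0},{"jaw": 1,"linear": [0,-0.0483,0.0622],"roll": 0},{"jaw": 1,"linear": [0,-0.05,0.0754],"roll": 0},{"jaw": 1,"linear": [0,-0.05,0.0887],"roll": 0},{"jaw": 1,"linear": [0,-0.05,0.102],"roll": 0},{"jaw": 1,"linear": [0,-0.0494,0.1153],"roll": 0},{"jaw": 1,"linear": [0,-0.0464,0.1283],"roll": 0},{"jaw": 1,"linear": [0,-0.0414,0.1407],"roll": 0},{"jaw": 1,"linear": [0,-0.0344,0.152],"roll": 0},{"jaw": 1,"linear": [0,-0.0257,0.162],"roll": 0},{"jaw": 1,"linear": [0,-0.0154,0.1705],"roll": 0},{"jaw": 1,"linear": [0,-0.004,0.1772],"roll": 0},{"jaw": 1,"linear": [0,0.0086,0.182],"roll": 0},{"jaw": 1,"linear": [0,0.0217,0.1844],"roll": 0},{"jaw": 1,"linear": [0,0.035,0.185],"roll": 0},{"jaw": 1,"linear": [0,0.0483,0.185],"roll": 0}]}}

```text
t: 15.35
tool_pos: [0.4899, 0.0259, 0.0715]
orientation: [-2.217, -0.002, 2.222]
force: [-13.4, 1.0, 9.6]
opening: 0.0005
```

```bash
python3 - <<'E'
from h import *
a=snap('top','top6.png')['pixels'][150:270,240:380]; b=snap('scene','scene6.png')['pixels'][140:260,260:380]
cv2.imwrite('pics/crop6.png',np.hstack([cv2.resize(a,(420,360),interpolation=3),cv2.resize(b,(360,360),interpolation=3)]))
s=read_state();print(s['force'])
rows(8,.004,.073)
E
```

```text
[-13.59518859  -0.90291228  10.46776498]
[0.48997497 0.02529003 0.07152606] [[-0.0025, -0.0133, -0.005], [-0.0025, -0.0067, -0.005], [-0.0025, -0.0, -0.005], [-0.0025, 0.0067, -0.005], [-0.0025, 0.0133, -0.005], [-0.0025, 0.02, -0.005], [-0.0025, 0.0266, -0.0051], [-0.0025, 0.0333, -0.0057]]
```

View pics/crop6.png

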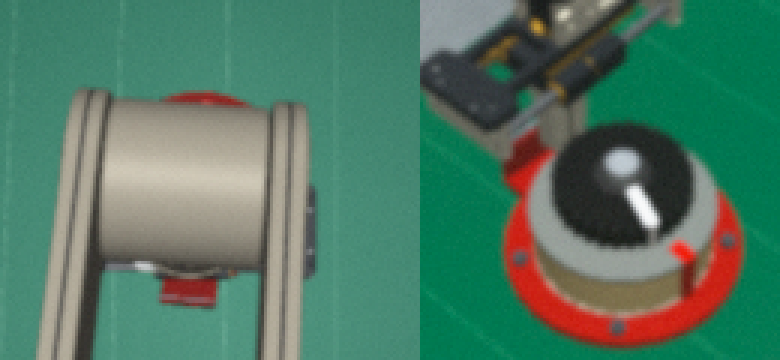

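The mark ends at about (654,225) in the scene crop, just short of the pointer at (683,250). I'll work out its angle.

```bash
python3 - <<'E'
from h import *
c=cal('scene'); q=lambda x,y,z: ray(c,260+(x-420+.5)/3-.5,140+(y+.5)/3-.5,z)[:2]
ctr=q(622,162,.101);M=q(654,226,.0888);Mi=q(633,190,.0888);P=q(683,250,.058)
print(ctr,M,Mi,P)
for C in(ctr,np.array([.549,.0235])):
  f=lambda v:np.arctan2(*(v-C)[::-1]); print(f(M),f(P),f(M)-f(P),np.linalg.norm(M-C))
print('bar dir',np.arctan2(*(M-Mi)[::-1]))
E
```

```text
[0.54839152 0.02193021] [0.59502694 0.00236803] [0.56385813 0.015976  ] [0.60829234 0.01799047]
-0.39717775337704886 -0.06567652917044874 -0.3315012242066001 0.05057213615778866
-0.4304135696619375 -0.09265540594790247 -0.337758163714035 0.05064621691270302
bar dir -0.4116456333426766
```

Request:
{"name": "apply_moves", "arguments": {"series": [{"jaw": 1,"linear": [0,0.005,-0.004],"roll": 0},{"jaw": 1,"linear": [0,0.012,-0.004],"roll": 0},{"jaw": 1,"linear": [0,0.019,-0.004],"roll": 0},{"jaw": 1,"linear": [0,0.0265,-0.004],"roll": 0},{"jaw": 1,"linear": [0,0.0265,-0.004],"roll": 0}]}}

```text
t: 16.08
tool_pos: [0.4899, 0.0082, 0.0706]
orientation: [-2.212, 0.001, 2.228]
force: [-10.0, -0.4, 5.9]
opening: 0.0005
```

Request:
{"name": "apply_moves", "arguments": {"series": [{"jaw": 1,"linear": [0,0,0.015],"roll": 0},{"jaw": 1,"linear": [0,0,0.04],"roll": 0},{"jaw": 1,"linear": [-0.08,0,0.06],"roll": 0},{"jaw": 1,"linear": [-0.16,0,0.06],"roll": 0},{"jaw": 1,"linear": [-0.16,0.06,0.06],"roll": 0},{"jaw": 1,"linear": [-0.16,0.06,0.06],"roll": 0}]}}

```text
t: 16.82
tool_pos: [0.4547, -0.0299, 0.1674]
orientation: [-2.213, 0.005, 2.226]
force: [0.3, 0.3, -0.9]
opening: 0.0009
```

```bash
python3 - <<'E'
from h import *
a=snap('top','top7.png')['pixels']; b=snap('scene','scene7.png')['pixels']
cv2.imwrite('pics/crop7.png',np.hstack([cv2.resize(a,(400,250),interpolation=3)[:250],cv2.resize(b[140:260,260:380],(250,250),interpolation=3)]))
cv2.imwrite('pics/crop7.png',np.hstack([cv2.resize(b,(440,360),interpolation=3),cv2.resize(b[140:260,260:380],(360,360),interpolation=3)]))
s=read_state();print(s['t'],s['tool_pos'],s['force'])
E
```

```text
16.925 [ 0.45401029 -0.02818469  0.1662657 ] [-0.65111317  0.57039115 -0.06995687]
```

View pics/crop7.png

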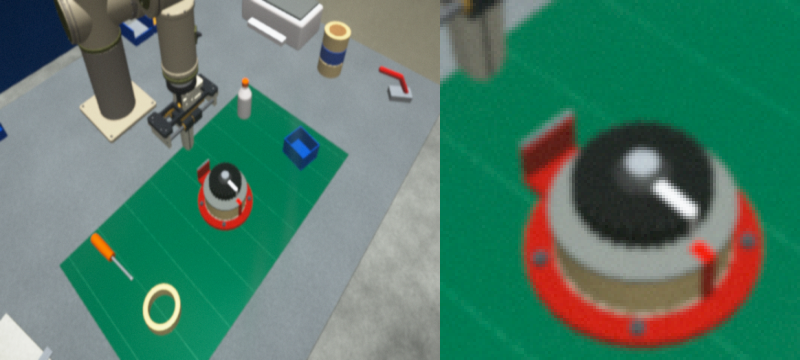

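The mark now lines up with the pointer and the robot is clear. A final numeric check, then I hand in.

```bash
python3 - <<'E'
from h import *
c=cal('scene'); q=lambda x,y,z: ray(c,260+(x-440+.5)/3-.5,140+(y+.5)/3-.5,z)[:2]
M=q(693,214,.089);P=q(703,251,.058);C=np.array([.549,.0232])
f=lambda v:np.arctan2(*(v-C)[::-1]); d=f(M)-f(P);print(d,np.linalg.norm(M-C))
print(12.566+d)
if abs(d)<.2: print(close_job())
E
```

```text
0.000517890556171921 0.049145267392648934
12.566517890556172
the job is handed in; nothing more can be done
None
```

I loosened the collar by running the closed fingertips counter-clockwise around its rim. The white mark came round to the red pointer, then made two more full turns. I then backed the arm away and handed the job in at about 17 s.

- **Collar position:** the last picture puts the mark within about 0.01 rad of the pointer, so the joint is at about 12.57 rad (allowed 12.216 to 12.916). The camera calibration and reading pixels by eye could put this off by roughly 0.05 rad. The turn count comes from pictures taken along the way, at about -0.4, 2.4, 5.55, 8.9 and 12.23 rad, which fit the distance the finger travelled.
- **Forces:** the force readings I took stayed below about 18 N. After backing away they read about zero.
- **Other objects:** none of them looked moved in the last picture, but I did not measure their positions again.
- **Disagreements:** the finger touched the rim about 5 mm later than planned because the fingertips are thinner than I assumed. The contact forces also suggested the axis was about 1 mm off my first estimate. I corrected both as I went, and neither had a visible effect on the turning.

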